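# Hold the steam station's filler cap in its vent position

### The arm

A 6-joint arm with a two-finger parallel gripper is mounted at the origin on the work surface. World frame = base frame: x ahead of the robot, y to its left, z up, the work surface at z = 0. Lengths are in mm, angles in rad, forces in N, time in s.
With the tool pointing down it reaches from about 275 to 1000 mm from the base axis. Payload 8.4 kg.
Tool frame: the origin (TCP) lies on the centre line of the jaws, within the pads' length; the fingertips stand 17 mm ahead of it and the grasp point (between the pads) lies 2 mm behind it (r.tcp_to_tips is the z of the fingertips in the tool frame, in mm); z points along the fingers, y is the direction in which the jaws open and shut (so a half turn about z gives the same grasp; the last joint's range is limited). The gripper opens to 85 mm and grips with 20 to 120 N. Pads are 22 mm wide; open, the fingers measure 114 mm over their backs; the gripper's body (76 mm by 85 mm) begins 54 mm behind the grasp point. The pads swing forward as they close: fully open they stand 13 mm farther back than shut.
Start: joints at [-1.339, 0.353, 1.633, -0, 1.155, -0.002], TCP at [144.796, -607.999, 248.281] pointing down, gripper open.
Joint ranges: [-2.63, 2.63], [-0.92, 2.1], [0.06, 2.66], [-1.3, 4.44], [0, 2.69], [-3.02, 3.02]. Speed limits (rad/s): [2.22, 2.22, 2.79, 3.14, 3.14, 3.14].

### API

Orientations are given as [roll, pitch, yaw] about the fixed x, y, z axes, in that order (R = Rz(yaw) Ry(pitch) Rx(roll)).
In Python, from rig import r, cams, job gives the robot as it stands.
- The arm moves only by the tool drive_tool, never from a script. Its argument "deltas" is a list of rows, each a list of 4 numbers: the shift along the tool's x, y, z in cm, then the turn about the tool's z in rad. In form: [[x, y, z, roll], ...]. A call has 1 to 12 rows; each row shifts and turns the commanded pose from where the row before left it, along the tool's axes as they then stand; what a row does not reach is not made up. A row lasts 1/12 s, in which the tool goes at most 41.7 mm and 7.16 degrees, less where a joint would pass 70% of its speed; a pose out of reach is approached as far as the arm can. A call with a gripper value outside its range is refused whole. "jaw" is the closure, from 0 (fully open) to 1 (shut), set as the call begins (left out, the last holds). The fingers move at their own pace and stop on an object; "force" is the grip in N (left out, the last holds). Time passes only in rows, so rows that do not move let the fingers close. It gives the time, the measured TCP pose, the force and the opening at its end, in the units of the state.
- r.sense(): the state, without advancing time (a new reading comes with each control period).
- cams.grab_frame(name): name is "scene" or "side" or "wrist"; returns (picture, depth): 400x640x3 uint8, red, green, blue; 400x640 float32, mm along the optical axis (not along the pixel's ray), 0 where there is no reading.
- cams.camera_params(name): a dict with "fx", "fy", "cx", "cy" (pixels), "R" (3x3) and "t" (3): a world point X has camera coordinates R X + t. Camera axes: x right, y down, z forward; pixel columns grow to the right and rows downward; lengths in mm; the calibration is good to about 2 mm. A picture is of the moment at which its call begins: read the wrist's pose just before it. camera_params takes no time and is no camera call; for the wrist camera it gives the pose at the moment of the call.
- job.sign_off(): hands the job in, once; it reports no verdict.
The state is a dict: "clock": time; "qpos": joint angles; "qvel": joint speeds; "joint_efforts": joint torques, N m; "eef_pos": TCP position; "tcp_rot": TCP orientation; "contact_force": force on the tool from outside, world axes, zero at the start; "wrist_torque": the same for the moment, N m; "opening": opening from 0.0 (shut) to 1.0 (fully open).
Only numpy, scipy, OpenCV 4.12 (cv2) and the standard library are available. Lean on these libraries where they do the work, as an engineer would, in place of code of your own. Each camera call takes 0.05 s, during which the arm holds its last target. There are 200 camera calls.

### The job

Take the orange-handled bayonet cap out of the parts tray, push it fully home in the filler collar of the steam station with its two lugs through the two slots, then turn it clockwise (seen from above) by 45 degrees, to the green half-way marks, so that the spring-loaded vent stays open. Do not turn it on to the lock click at the red marks. Finish while still gripping the cap there, because the spring turns it back when let go, and leave the other things where they are.

Things in the scene. Friction and masses are not known exactly. Their poses are not given: they have to be found in the camera images.
- cap: Loose bayonet cap, about 110 g, 64 mm high, upright in a tray compartment. Origin: centre of underside, z up. From below: grey stub 34 mm in diameter, z 0-26 mm, foot chamfered; two lugs along +x and -x, tips 23 mm from the axis, 8 mm wide, z 3-9 mm; black disc 60 mm across, z 26-34 mm; orange bar on top, in line with the lugs. The same after half a turn.
- cap_grip (a point): Middle of the cap's upright orange grip bar, on the cap's axis, 49 mm above the cap's origin; axes as the cap's. The bar is 46 mm long along x, 14 mm thick along y, and spans z 34 to 64 mm of the cap. Grip it across its 14 mm (closing along y), fingertips above the disc.
- collar (a point): Centre of the top rim of the steam station's steel filler collar, 105 mm above the table; z up, x along the slots. Collar 74 mm across, 30 mm high on the deck; bore 38 mm; two slots 13 mm wide reach 31 mm from the axis along +x and -x, marked white on the rim. Under the 14 mm flange the lugs turn clockwise only. Fully home the cap's disc lies on the rim: cap origin 26 mm below this point.
- half_mark (a point): One of the two green half-way marks on the collar's rim, 34 mm from the axis, 45 degrees clockwise (from above) of the slot at the collar's +x; the other is half a circle on. The cap's bar points at them when half turned. Red lock marks are at 90 degrees; from about 65 degrees the lugs push past a sprung catch (the lock click). Home, the lugs turn with 3 mm of play under the flange.
- station: White steam station, fixed, 300 x 220 mm, deck 75 mm high. Origin on the table under the collar's axis, x as the collar's. It reaches from 65 mm before to 235 mm behind the axis (+x); a blue tank on the deck, from 92 mm behind the axis on, stands 4 mm above the collar's rim.
- vent (a joint): Spring-loaded vent ring inside the collar, rad, 0 at rest, growing as the cap's lugs push it clockwise. The lugs meet it after about 0.15 rad of turn, so it reads about 0.6 with the cap at 45 degrees; spring torque there about 0.12 N m, enough to turn the released cap back.
- parts_tray: White open parts tray, fixed, 98 by 258 mm (its x by y), walls 4 mm thick and 28 mm high, floor 4 mm thick; three compartments in a row along its y, centres at -83, 0 and +83 mm. Origin at the centre of its underside.
- green_peg: Green clothes peg, 72 x 11 x 13 mm, lying in one of the compartments. To be left alone.
- seal_ring: Black rubber ring, 44 mm in diameter, 6 mm thick, lying in one of the compartments. To be left alone.
- glass_bowl: Clear glass bowl, 110 mm across, 50 mm high, standing on the coaster; origin at the centre of its underside. To be left alone.
- coaster: Round wooden coaster, 100 mm across, 9 mm thick. To be left alone.
- doorstop: Red silicone doorstop wedge, 75 x 35 x 30 mm, origin at the centre of its underside. To be left alone.
- spray_bottle: Clear spray bottle, 60 mm in diameter, 190 mm high. To be left alone.
Mind the look-alikes: they are no part of the job. There is more than one size of the cap; the job needs the smallest.

How it is judged:
By the outcome, as a careful person would: the job done as asked, in the order asked, and still so for the second after the job is handed in, while the arm keeps its last pose, push and grip.
It also fails if it takes over 43 s, if anything falls off the work surface, if the arm or the gripper's body presses on something with over 40 N, if the wrist force passes 120 N, or if a joint passes its speed limit or range.

## Working session

There is one attempt and no reset: what is moved stays moved. The work goes in short steps, Python scripts to look and compute and a tool call to move; the robot and the scene stay as the last step left them, time stands still between calls to the robot, and variables do not carry over. Pictures are saved under pics/ and viewed, about 8 in all and at most 12, crops included, and the job is handed in when it is done.

Besides the shell and the picture viewer there is one more tool, called in YAML: its name, and indented under it one key for each argument. drive_tool: Moves the arm, as the interface text tells. Its arguments: {"type":"object","properties":{"deltas":{"type":"array"},"jaw":{"type":"number"},"force":{"type":"number"}},"required":["deltas"]}

```bash
ls; mkdir -p pics; cat > h.py <<'E'
import numpy as np, cv2
from rig import r,cams,job
def grab(n):
    P=cams.camera_params(n); im,d=cams.grab_frame(n); return im,d,P
def pts(d,P):
    v,u=np.mgrid[0:d.shape[0],0:d.shape[1]]
    c=np.stack([(u-P['cx'])/P['fx']*d,(v-P['cy'])/P['fy']*d,d],-1)
    return (c-np.array(P['t']))@np.array(P['R'])
def ray(u,v,z,P):
    R=np.array(P['R']);t=np.array(P['t'])
    o=-R.T@t; k=R.T@np.array([(u-P['cx'])/P['fx'],(v-P['cy'])/P['fy'],1])
    return o+k*(z-o[2])/k[2]
def save(n,im): cv2.imwrite('pics/'+n+'.png',cv2.cvtColor(im,cv2.COLOR_RGB2BGR))
E
python3 - <<'E'
from h import *
print(r.sense())
for n in ['scene','side']:
    im,d,P=grab(n); np.savez(n+'.npz',im=im,d=d,**{k:np.array(v) for k,v in P.items()}); save(n,im)
    print(n,-np.array(P['R']).T@np.array(P['t']),P['fx'])
E
```

```text
pics
{'clock': 0.0, 'qpos': array([-1.33938751e+00,  3.53675621e-01,  1.63413861e+00,  1.17309983e-05,
        1.15521113e+00, -2.40754379e-03]), 'qvel': array([-0.00045964,  0.00044894,  0.00016348, -0.00015213,  0.00171878,
       -0.00017738]), 'joint_efforts': array([ 1.21343917e-03, -6.05239105e+01, -3.42070019e+01, -3.38139364e-05,
        9.41048143e-03, -1.53226040e-05]), 'eef_pos': array([ 144.70062232, -607.54577911,  247.54259603]), 'tcp_rot': array([-3.14015997e+00, -1.41749483e-05,  2.33811603e-01]), 'contact_force': array([0.09427915, 0.58150247, 1.24418407]), 'wrist_torque': array([ 1.41099971e-02, -1.87916539e-02,  7.17279022e-05]), 'opening': 0.998774892266143}
scene [1588.26494497 -685.67842089 1212.72667004] 513.6835665558377
side [121.58108221 841.24923499 858.92863111] 401.1413170637754
```

View pics/scene.png

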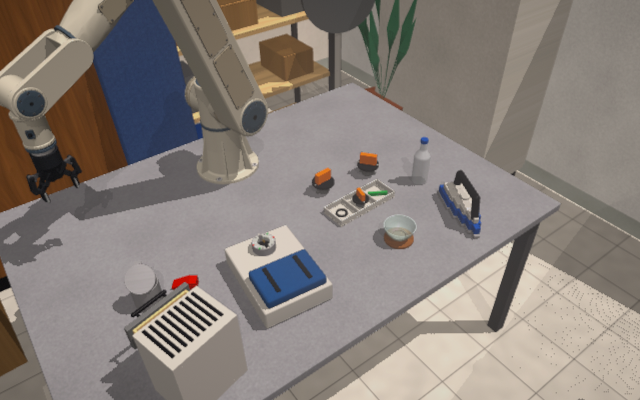

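View pics/side.png

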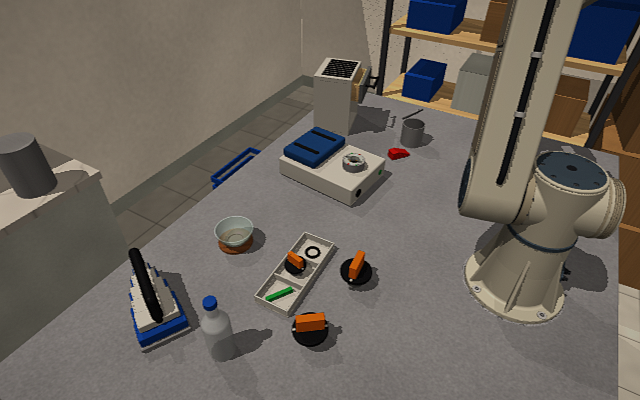

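Three orange-handled caps show in the side view: (295,261) in the tray's middle compartment, and (357,268) and (311,325) standing on the table and looking larger. The one in the tray fits the description. I'll measure all three and the collar, and enlarge a crop to confirm.

```bash
python3 - <<'E'
from h import *
for n in ['scene','side']:
    D=np.load(n+'.npz'); im,d=D['im'],D['d']; P={k:D[k] for k in ['fx','fy','cx','cy','R','t']}
    X=pts(d,P); hsv=cv2.cvtColor(im,cv2.COLOR_RGB2HSV)
    m=((hsv[...,0]>4)&(hsv[...,0]<18)&(hsv[...,1]>190)&(hsv[...,2]>100)&(d>0)&(X[...,2]>15)&(X[...,2]<110)&(X[...,0]<900)).astype(np.uint8)
    k,l,s,c=cv2.connectedComponentsWithStats(m)
    for i in range(1,k):
        if s[i,4]<30: continue
        p=X[l==i]; zt=np.percentile(p[:,2],97); q=p[p[:,2]>zt-5]
        (cx,cy),(w,h),a=cv2.minAreaRect(q[:,:2].astype(np.float32))
        print(n,'cap',c[i].round(),s[i,4],'ztop',zt.round(1),'ctr',round(cx,1),round(cy,1),'size',round(w,1),round(h,1),'ang',round(a,1))
    # collar rim: z 100-110
    ok=(d>0)&(abs(X[...,2]-105)<4)&(hsv[...,1]<60)
    k,l,s,c=cv2.connectedComponentsWithStats(ok.astype(np.uint8))
    for i in range(1,k):
        if s[i,4]>40: p=X[l==i]; print(n,'z105',c[i].round(),s[i,4],p.min(0).round(),p.max(0).round())
D=np.load('side.npz');im=D['im']
a=cv2.resize(im[210:350,230:400],None,fx=3.5,fy=3.5,interpolation=2);b=cv2.resize(im[120:215,270:400],None,fx=3.5,fy=3.5,interpolation=2)
save('crop1',a)
D=np.load('scene.npz');im=D['im'];save('crop2',np.vstack([cv2.resize(im[220:320,210:350],(700,500),interpolation=2)]))
E
```

```text
scene cap [368. 155.] 44 ztop 95.7 ctr 389.0 404.4 size 53.6 18.0 ang 40.8
scene cap [322. 173.] 65 ztop 94.1 ctr 372.7 202.4 size 20.3 58.3 ang 3.7
scene z105 [264. 241.] 192 [ 521. -202.  101.] [ 599. -128.  109.]
scene z105 [140. 286.] 108 [ 479. -572.  101.] [ 524. -499.  109.]
scene z105 [203. 384.] 74 [ 873. -582.  101.] [ 899. -488.  109.]
side cap [294. 259.] 144 ztop 69.8 ctr 515.1 262.6 size 14.6 44.3 ang 78.5
side cap [355. 264.] 218 ztop 91.1 ctr 364.1 207.9 size 19.1 65.0 ang 4.2
side cap [310. 322.] 448 ztop 90.7 ctr 380.5 411.5 size 61.8 20.1 ang 35.9
side z105 [134.  44.] 48 [1985. -609.  101.] [2012. -438.  109.]
side z105 [84. 63.] 133 [1987. -427.  101.] [2013.  -57.  109.]
side z105 [25. 85.] 101 [1988.  -52.  101.] [2010.  161.  109.]
side z105 [336. 110.] 46 [ 715. -453.  101.] [ 809. -416.  109.]
side z105 [353. 159.] 153 [ 521. -199.  101.] [ 592. -127.  108.]
side z105 [505. 269.] 101 [ -4.  42. 101.] [ 80.  95. 109.]
side z105 [541. 281.] 91 [-83.  35. 101.] [ -7.  80. 109.]
side z105 [216. 335.] 62 [508. 525. 101.] [552. 566. 109.]
```

View pics/crop1.png

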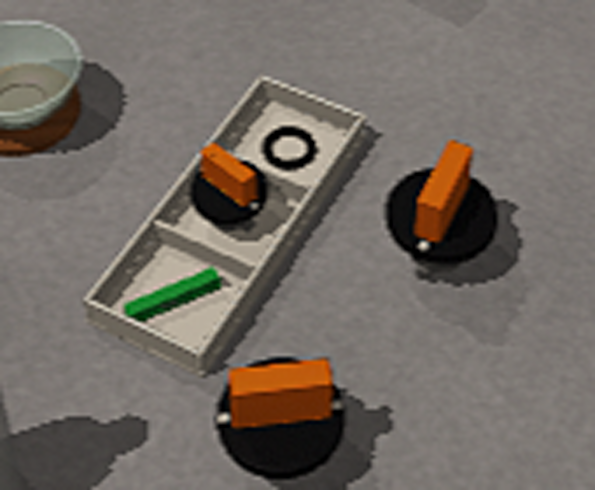

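The tray cap at (295,261) is the small one: bar about 44 x 15 mm, top at about 68–70 mm. The two on the table top out above 90 mm. Next, the station axis and the slot marks.

```bash
python3 - <<'E'
from h import *
for n in ['scene','side']:
    D=np.load(n+'.npz'); im,d=D['im'],D['d']; P={k:D[k] for k in ['fx','fy','cx','cy','R','t']}
    X=pts(d,P); hsv=cv2.cvtColor(im,cv2.COLOR_RGB2HSV)
    m=(hsv[...,0]>100)&(hsv[...,0]<125)&(hsv[...,1]>120)&(abs(X[...,2]-109)<6)&(X[...,0]>500)&(X[...,0]<900)
    q=X[m][:,:2].astype(np.float32); print(n,'tank',cv2.minAreaRect(q))
    o=(abs(X[...,2]-75)<5)&(hsv[...,1]<60)&(d>0)&(abs(X[...,0]-620)<260)&(abs(X[...,1]+200)<260)
    print('deck',cv2.minAreaRect(X[o][:,:2].astype(np.float32)))
    rm=(abs(X[...,2]-105)<3)&(np.hypot(X[...,0]-558,X[...,1]+164)<45)
    print('rim',cv2.minEnclosingCircle(X[rm][:,:2].astype(np.float32)))
    t=(d>0)&(abs(X[...,2]-28)<3)&(hsv[...,1]<70)&(abs(X[...,0]-515)<170)&(abs(X[...,1]-262)<170)
    print('tray',cv2.minAreaRect(X[t][:,:2].astype(np.float32)))
E
```

```text
scene tank ((720.9697265625, -187.07627868652344), (185.45729064941406, 135.24310302734375), 83.71343994140625)
deck ((687.4752197265625, -254.197509765625), (366.8431701660156, 404.7196044921875), 83.67450714111328)
rim ((559.3984985351562, -164.8312530517578), 39.44792938232422)
tray ((494.6387023925781, 269.7309265136719), (147.88687133789062, 284.1780090332031), 4.573936462402344)
side tank ((732.2808837890625, 147.58563232421875), (852.4241333007812, 138.8084259033203), 86.68597412109375)
deck ((673.9346923828125, -252.66357421875), (376.3231506347656, 382.44940185546875), 83.80502319335938)
rim ((556.3997192382812, -164.15953063964844), 37.714778900146484)
tray ((510.7306823730469, 265.04754638671875), (99.76290893554688, 259.9159240722656), 1.9749512672424316)
```

View pics/crop2.png

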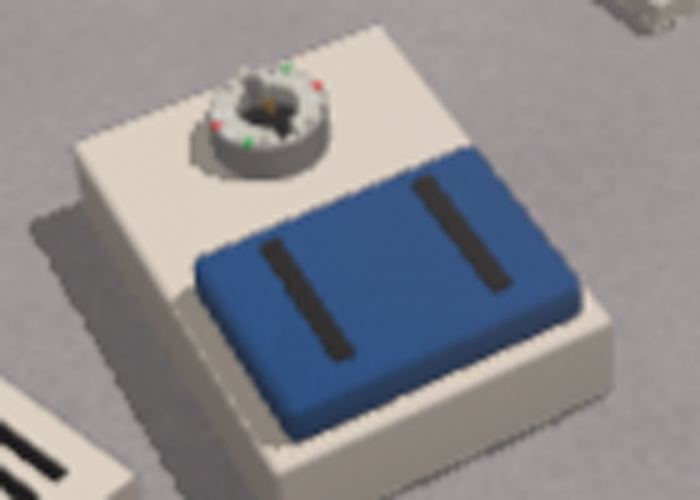

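```bash
python3 - <<'E'
from h import *
P=cams.camera_params('wrist'); R=np.array(P['R']); s=r.sense()
from scipy.spatial.transform import Rotation as Ro
T=Ro.from_euler('xyz',s['tcp_rot']).as_matrix()
print('cam in tool',T.T@(-R.T@np.array(P['t'])-s['eef_pos']),'axis',T.T@R[2],'xaxis',T.T@R[0],P['fx'],P['cx'],P['cy'])
E
```

```text
cam in tool [  72.13886179    0.41165909 -124.64273695] axis [-2.78643061e-01  4.27605529e-04  9.60394639e-01] xaxis [ 2.90085709e-04  9.99999893e-01 -3.61075644e-04] 293.6019540194516 321.82610490446353 201.21997926844622
```

drive_tool:
  deltas:
    - [3.6, -2.4, 0, 0]
    - [3.6, -2.4, 0, 0]
    - [3.6, -2.4, 0, 0]
    - [3.6, -2.4, 0, 0]
    - [3.6, -2.4, 0, 0]
    - [3.6, -2.4, 0, 0]
    - [3.6, -2.4, 0, 0]
    - [3.6, -2.4, 0, 0]
    - [3.6, -2.4, 0, 0]
    - [3.6, -2.4, 0, 0]
    - [3.6, -2.4, 0, 0]
    - [3.6, -2.4, 0, 0]

```text
clock: 1.1
eef_pos: [486.1, -239.9, 248.2]
tcp_rot: [-3.142, 0.0, 0.234]
contact_force: [1.1, -0.8, 0.4]
opening: 0.998
```

drive_tool:
  deltas:
    - [2.9, -1.9, 0, 0]
    - [2.9, -1.9, 2, 0]
    - [2.9, -1.9, 2, 0]
    - [0, 0, 2, 0.12]
    - [0, 0, 0, 0.12]
    - [0, 0, 0, 0.11]
    - [0, 0, 0, 0]

```text
clock: 1.68
eef_pos: [556.4, -165.7, 187.4]
tcp_rot: [-3.141, 0.002, -0.12]
contact_force: [0.1, -0.9, -0.1]
opening: 1.004
```

```bash
python3 - <<'E'
from h import *
s=r.sense();print(s['eef_pos'],s['tcp_rot'],s['qpos'])
im,d,P=grab('wrist'); np.savez('w1.npz',im=im,d=d,**{k:np.array(v) for k,v in P.items()})
save('w1',im)
X=pts(d,P); hsv=cv2.cvtColor(im,cv2.COLOR_RGB2HSV)
near=(np.hypot(X[...,0]-558,X[...,1]+164)<60)&(abs(X[...,2]-105)<6)&(d>0)
for nm,lo,hi in [('green',40,85),('red',0,8)]:
    m=near&(hsv[...,0]>=lo)&(hsv[...,0]<=hi)&(hsv[...,1]>110)
    k,l,st,c=cv2.connectedComponentsWithStats(m.astype(np.uint8))
    for i in range(1,k):
        if st[i,4]>5: print(nm,c[i].round(1),st[i,4],ray(*c[i],105,P).round(1),X[l==i].mean(0).round(1))
print('rim',cv2.minEnclosingCircle(X[near][:,:2].astype(np.float32)),np.median(X[near][:,2]))
E
```

```text
[ 556.35808487 -165.67953081  187.36051551] [-3.14131407e+00  1.71501580e-03 -1.20432692e-01] [-2.92004469e-01  3.50783831e-01  1.78599769e+00 -2.16715004e-05
  1.00654853e+00  1.39923639e+00]
green [355.2 180.7] 34 [ 580.7 -192.8  105. ] [ 580.7 -192.8  105. ]
green [290.8 242.6] 25 [ 538.4 -139.6  105. ] [ 538.4 -139.6  104.9]
red [276.  213.3] 38 [ 563.1 -132.2  105. ] [ 563.  -132.2  104.8]
red [367.7 212.5] 46 [ 555.6 -199.9  105. ] [ 555.6 -199.9  105. ]
rim ((558.825927734375, -165.86203002929688), 37.26140213012695) 103.91690965231813
```

View pics/w1.png

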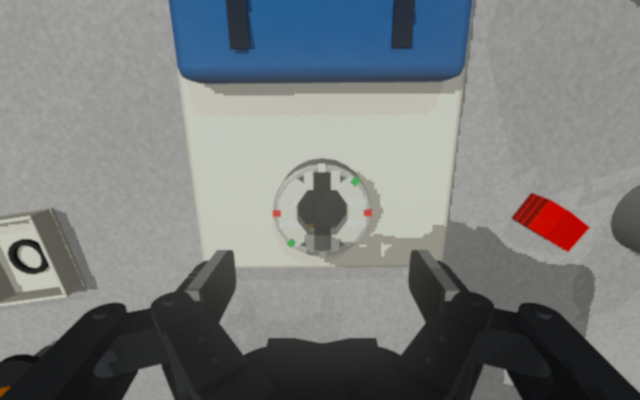

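Wrist view: collar at pixel (322,212), green marks at (355,181) and (291,243), red at (276,213) and (368,213). That puts the centre at (559.4, -166.1), x axis -6.4°, green marks 34 mm from the axis and rim at 105 mm, all as described. Now to the cap.

drive_tool:
  deltas:
    - [-0.84, -3.82, 0, 0]
    - [-0.84, -3.82, 0, 0]
    - [-0.84, -3.82, 0, 0]
    - [-0.84, -3.82, 0, 0]
    - [-0.84, -3.82, 0, 0]
    - [-0.84, -3.82, 0, 0]
    - [-0.84, -3.82, 0, 0]
    - [-0.84, -3.82, 0, 0]
    - [-0.84, -3.82, 0, 0]
    - [-0.84, -3.82, 0, 0]
    - [-0.84, -3.82, 0, 0.08]
    - [0, 0, 0, 0]

```text
clock: 2.73
eef_pos: [513.3, 267.7, 188.9]
tcp_rot: [-3.138, -0.001, -0.194]
contact_force: [-0.1, -0.2, 0.3]
opening: 0.996
```

```bash
cat > cap.py <<'E'
from h import *
import sys
def cap(name):
    s=r.sense();print(s['eef_pos'],s['tcp_rot'],s['qpos'])
    im,d,P=grab('wrist'); save(name,im)
    X=pts(d,P); hsv=cv2.cvtColor(im,cv2.COLOR_RGB2HSV)
    m=(hsv[...,0]>3)&(hsv[...,0]<20)&(hsv[...,1]>150)&(np.hypot(X[...,0]-515,X[...,1]-262)<60)&(d>0)
    zt=np.percentile(X[m][:,2],90);t=m&(X[...,2]>zt-3)
    v,u=np.nonzero(t); q=np.array([ray(a,b,zt,P)[:2] for a,b in zip(u,v)],np.float32)
    print('ztop',zt,'bar',cv2.minAreaRect(q),'tipmean',q.mean(0),len(q))
cap(sys.argv[1])
E
python3 cap.py w2
```

```text
[513.34426302 267.73208273 188.92562348] [-3.13828381e+00 -1.04788998e-03 -1.94430676e-01] [0.47705323 0.34454574 1.79131288 0.00229955 1.00285625 2.24104437]
ztop 202.68081102503476 bar ((484.6386413574219, 233.6222686767578), (9.497251510620117, 26.042587280273438), 47.0009765625) tipmean [482.94528 232.76082] 99
```

View pics/w2.png

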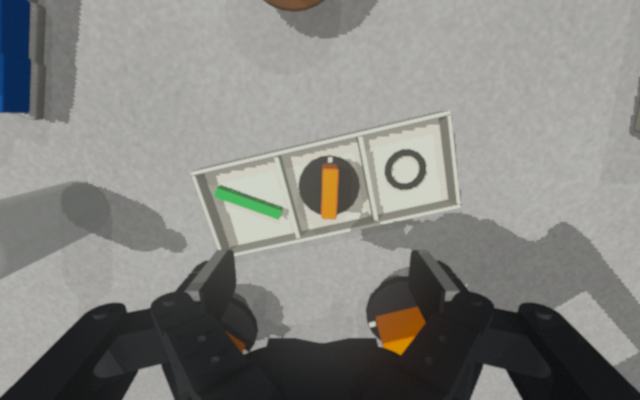

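The tray cap is at pixel (330,187) with its bar lined up with the tool's x. My mask caught gripper pixels, so I'm restricting the height.

```bash
sed -i "s/&(d>0)$/\&(d>0)\&(X[...,2]<85)\&(X[...,2]>30)/" cap.py; python3 cap.py w3
```

```text
[513.34621197 264.95643921 188.62348552] [-3.14042424e+00 -7.63490113e-04 -1.89604833e-01] [4.73622251e-01 3.43788962e-01 1.79322407e+00 5.34461138e-04
 1.00325869e+00 2.23373596e+00]
ztop 67.746973665809 bar ((520.1303100585938, 260.52911376953125), (13.547500610351562, 44.082794189453125), 77.26567077636719) tipmean [520.7008  260.35715] 765
```

drive_tool:
  deltas:
    - [0.75, 0.3, 1, 0.03]
    - [0, 0, 2.5, 0]
    - [0, 0, 2.5, 0]
    - [0, 0, 1.5, 0]
    - [0, 0, 0, 0]
    - [0, 0, 0, 0]

```text
clock: 3.33
eef_pos: [520.4, 255.5, 112.4]
tcp_rot: [3.14, 0.002, -0.228]
contact_force: [0.1, 0.2, 0.7]
opening: 0.997
```

```bash
python3 cap.py w4
```

```text
[520.40213113 255.54462807 112.38719558] [ 3.14003786e+00  1.61571826e-03 -2.27730189e-01] [ 4.53982808e-01  4.46969065e-01  1.83870658e+00 -2.50037897e-04
  8.58151330e-01  2.25267176e+00]
ztop 67.47573440442858 bar ((520.1244506835938, 260.5269470214844), (13.530171394348145, 45.21455001831055), 77.1410903930664) tipmean [517.1618  260.92673] 958
```

drive_tool:
  deltas:
    - [0, 0, 0, 0]
    - [0, 0, 0, 0]
    - [0, 0, 0, 0]

```text
clock: 3.63
eef_pos: [521.1, 257.6, 114.3]
tcp_rot: [-3.14, -0.001, -0.226]
contact_force: [0.7, -0.6, 0.7]
opening: 1.001
```

drive_tool:
  deltas:
    - [-0.15, -0.25, 1, 0]
    - [0, 0, 2, 0]
    - [0, 0, 2, 0]
    - [0, 0, 0.4, 0]
    - [0, 0, 0, 0]
    - [0, 0, 0, 0]
    - [0, 0, 0, 0]

```text
clock: 4.22
eef_pos: [520.1, 260.7, 60.1]
tcp_rot: [-3.141, -0.001, -0.226]
contact_force: [-0.3, 0.9, 0.5]
opening: 1.0
```

drive_tool:
  deltas:
    - [0, 0, 0, 0]
    - [0, 0, 0, 0]
    - [0, 0, 0, 0]
    - [0, 0, 0, 0]
    - [0, 0, 0, 0]
    - [0, 0, 0, 0]
    - [0, 0, 0, 0]
    - [0, 0, 0, 0]
    - [0, 0, 0, 0]
    - [0, 0, 0, 0]
  jaw: 1
  force: 80

```text
clock: 5.05
eef_pos: [519.8, 260.4, 59.6]
tcp_rot: [-3.141, -0.001, -0.226]
contact_force: [0.5, -0.3, 4.7]
opening: 0.146
```

drive_tool:
  deltas:
    - [0, 0, -0.5, 0]
    - [0, 0, -1.5, 0]
    - [0, 0, -2.5, 0]
    - [0, 0, -3, 0]
    - [0, 0, -3, 0]
    - [0, 0, -2, 0]
    - [0, 0, 0, 0]
    - [0, 0, 0, 0]

```text
clock: 5.72
eef_pos: [519.7, 260.4, 185.1]
tcp_rot: [-3.14, -0.001, -0.226]
contact_force: [-0.5, 0.4, -2.3]
opening: 0.145
```

drive_tool:
  deltas:
    - [0.62, 1.85, 0, 0]
    - [1.22, 3.7, 0, 0]
    - [1.22, 3.7, 0, 0]
    - [1.22, 3.7, 0, 0]
    - [1.22, 3.7, 0, 0]
    - [1.22, 3.7, 0, 0]
    - [1.22, 3.7, 0, 0]
    - [1.22, 3.7, 0, 0]
    - [1.22, 3.7, 0, 0]
    - [1.22, 3.7, 0, 0]
    - [1.22, 3.7, 0, 0]
    - [0.6, 1.83, 0, 0]

```text
clock: 6.72
eef_pos: [558.0, -169.9, 182.3]
tcp_rot: [3.141, 0.002, -0.228]
contact_force: [-0.1, -0.2, -0.8]
opening: 0.145
```

drive_tool:
  deltas:
    - [0, 0, 0, -0.114]
    - [0, 0, 0, 0]
    - [0, 0, 0, 0]
    - [0, 0, 0, 0]
    - [0, 0, 0, 0]
    - [0, 0, 0, 0]

```text
clock: 7.22
eef_pos: [558.9, -165.5, 184.0]
tcp_rot: [-3.141, 0.0, -0.112]
contact_force: [0.7, 0.3, -0.9]
opening: 0.145
```

```bash
python3 - <<'E'
from h import *
s=r.sense();print(s['eef_pos'],s['tcp_rot'],s['qpos'],s['opening'])
im,d,P=grab('wrist')
save('w5',im)
X=pts(d,P); hsv=cv2.cvtColor(im,cv2.COLOR_RGB2HSV)
m=(hsv[...,0]>3)&(hsv[...,0]<20)&(hsv[...,1]>150)&(d>0)&(X[...,2]>150)&(X[...,2]<215)
zt=np.percentile(X[m][:,2],90);t=m&(X[...,2]>zt-3)
v,u=np.nonzero(t); q=np.array([ray(a,b,zt,P)[:2] for a,b in zip(u,v)],np.float32)
print('ztop',zt,cv2.minAreaRect(q),len(q))
E
```

```text
[ 558.9285484  -165.47446777  184.04549795] [-3.14145024e+00  4.51174114e-04 -1.12464483e-01] [-2.90442043e-01  3.57565350e-01  1.78435442e+00  7.16442698e-05
  1.00014214e+00  1.39278008e+00] 0.14450388060992167
ztop 192.018527744682 ((559.7246704101562, -165.46446228027344), (13.951257705688477, 45.186126708984375), 84.39847564697266) 2055
```

View pics/w5.png

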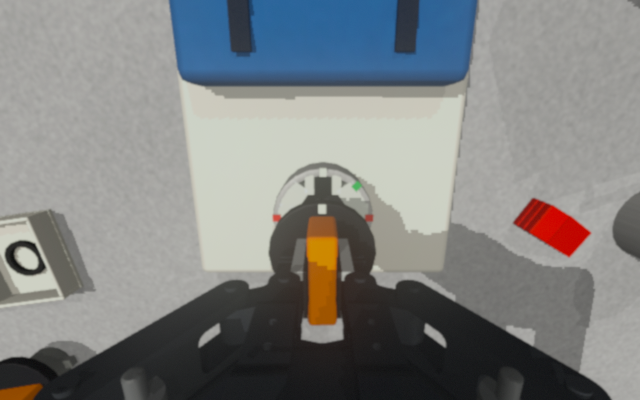

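Pixel (322,270): the held bar is centred within 1 mm of the collar and in line with the white slot mark at (322,172). Lowering.

drive_tool:
  deltas:
    - [0, 0.06, 0.8, 0]
    - [0, 0, 0.8, 0]
    - [0, 0, 0.8, 0]
    - [0, 0, 0.8, 0]
    - [0, 0, 0.6, 0]
    - [0, 0, 0.4, 0]
    - [0, 0, 0.2, 0]
    - [0, 0, 0, 0]
    - [0, 0, 0, 0]

```text
clock: 8.02
eef_pos: [559.1, -167.0, 140.3]
tcp_rot: [3.142, -0.0, -0.112]
contact_force: [-0.7, -0.2, -1.2]
opening: 0.146
```

drive_tool:
  deltas:
    - [0, 0, 0.3, 0]
    - [0, 0, 0.2, 0]
    - [0, 0, 0.1, 0]
    - [0, 0, 0, 0]
    - [0, 0, 0, 0]

```text
clock: 8.43
eef_pos: [559.1, -166.9, 134.6]
tcp_rot: [3.142, -0.0, -0.112]
contact_force: [-2.1, 0.6, 3.3]
opening: 0.148
```

drive_tool:
  deltas:
    - [0, 0, 0.1, 0]
    - [0, 0, 0.1, 0]
    - [0, 0, 0, 0]
    - [0, 0, 0, 0]
    - [0, 0, 0, 0]

```text
clock: 8.85
eef_pos: [559.1, -166.9, 134.6]
tcp_rot: [3.141, -0.001, -0.112]
contact_force: [-9.5, 1.6, 24.0]
opening: 0.147
```

drive_tool:
  deltas:
    - [0, 0, -0.1, 0]
    - [0, 0, 0, 0.08]
    - [0, 0, 0, 0.08]
    - [0, 0, 0, 0.08]
    - [0, 0, 0, 0.08]
    - [0, 0, 0, 0.08]
    - [0, 0, 0, 0]
    - [0, 0, 0, 0]
  force: 110

```text
clock: 9.52
eef_pos: [560.0, -167.0, 134.7]
tcp_rot: [-3.141, -0.002, -0.513]
contact_force: [-2.3, 1.4, 10.2]
opening: 0.138
```

drive_tool:
  deltas:
    - [0, 0, 0, 0.08]
    - [0, 0, 0, 0.08]
    - [0, 0, 0, 0.08]
    - [0, 0, 0, 0.08]
    - [0, 0, 0, 0.065]
    - [0, 0, 0, 0]
    - [0, 0, 0, 0]
    - [0, 0, 0, 0]

```text
clock: 10.18
eef_pos: [559.6, -167.6, 134.7]
tcp_rot: [-3.141, -0.002, -0.897]
contact_force: [-2.9, -1.9, 11.8]
opening: 0.141
```

```bash
python3 - <<'E'
from h import *
s=r.sense();print(s['eef_pos'],s['tcp_rot'],s['contact_force'],s['wrist_torque'])
im,d,P=grab('wrist')
X=pts(d,P); hsv=cv2.cvtColor(im,cv2.COLOR_RGB2HSV)
m=(hsv[...,0]>3)&(hsv[...,0]<20)&(hsv[...,1]>150)&(d>0)&(X[...,2]>120)&(X[...,2]<160)&(np.hypot(X[...,0]-559,X[...,1]+166)<40)
zt=np.percentile(X[m][:,2],90);t=m&(X[...,2]>zt-3)
v,u=np.nonzero(t); q=np.array([ray(a,b,zt,P)[:2] for a,b in zip(u,v)],np.float32)
print('ztop',zt,cv2.minAreaRect(q),len(q))
im2,_,_=grab('side')
save('w6',np.hstack([im[100:380,160:480],cv2.resize(im2[120:210,300:403],(320,280),interpolation=2)]))
E
```

```text
[ 559.6192982  -167.56884918  134.69601274] [-3.14102981e+00 -2.01123298e-03 -8.97124265e-01] [-2.89901454 -1.91103609 11.79839287] [-0.23083544  0.62770436 -0.05886063]
ztop 142.68979879179716 ((560.5962524414062, -167.2826385498047), (13.54031753540039, 45.1192626953125), 38.567596435546875) 2460
```

View pics/w6.png

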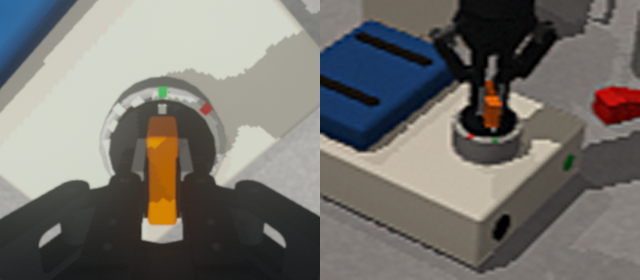

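The bar (crop pixel (162,165)) points straight at the green mark at (162,92), at -51.4° as wanted. Its top at 142.7 mm means the disc is on the rim. One short hold to check it is steady, then hand in.

drive_tool:
  deltas:
    - [0, 0, 0, 0]
    - [0, 0, 0, 0]
    - [0, 0, 0, 0]
    - [0, 0, 0, 0]
    - [0, 0, 0, 0]
    - [0, 0, 0, 0]

```text
clock: 10.78
eef_pos: [559.6, -167.5, 134.7]
tcp_rot: [-3.141, -0.002, -0.897]
contact_force: [-3.5, -2.3, 11.7]
opening: 0.142
```

```bash
python3 - <<'E'
from h import *
s=r.sense();print(s['clock'],s['eef_pos'],s['tcp_rot'],s['contact_force'],s['wrist_torque'],s['opening'])
if abs(s['tcp_rot'][2]+.897)<.02: print(job.sign_off())
E
```

```text
10.7833 [ 559.63939589 -167.54459017  134.72760818] [-3.14097401e+00 -2.03727863e-03 -8.97096360e-01] [-3.49798604 -2.34464238 11.73703371] [-0.25054748  0.6860967   0.04993468] 0.1417986751584613
the job is handed in; nothing more can be done
None
```

I took the small cap from the tray's middle compartment, seated it fully in the filler collar through the slots, and turned it 45° clockwise to the green marks. I handed the job in at 10.8 s with the gripper still holding it at 110 N.

- **Angle:** the bar measured -51.4° by wrist camera, against the green marks at about -51.5°. It is well short of the catch, and it held steady through a 0.5 s wait.
- **Seating:** the bar's top stood at 142.7 mm, where 143 mm is fully home. I left about 12 N of downward push on it.
- **Not confirmed:** I did not read the vent joint itself; that it is open is inferred from the cap's angle. The wrist torque about vertical stayed within about 0.06 N m and changed sign, so it did not clearly show the 0.12 N m spring.
- **Disagreements:** the side camera put the cap about 5 mm from where the wrist camera did, and I used the wrist value. My first wrist measurement of the cap wrongly included gripper pixels, so I redid it.

I did not touch the other objects on purpose, but I did not check their positions again at the end.

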